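# Put the domed roof on the model house

## Robot

A 6-joint arm with a two-finger parallel gripper is mounted at the origin on the work surface. World frame = base frame: x ahead of the robot, y to its left, z up, the work surface at z = 0. Lengths are in m, angles in rad, forces in N, time in s.
With the tool pointing down it reaches from about 0.35 to 0.975 m from the base axis. Payload 7.1 kg.
Tool frame: the origin (TCP) lies at the very end of the fingers, on their centre line; the grasp point (between the pads) lies 19 mm behind it (arm.grip_depth is the distance from the TCP to the grasp point, in m); x points along the fingers, y is the direction in which the jaws open and shut, and the axes are right-handed (so a half turn about x gives the same grasp; the last joint's range is limited). The gripper opens to 88 mm and grips with 3 to 60 N. Pads are 20 mm wide; open, the fingers measure 115 mm over their backs; the gripper's body (75 mm by 178 mm) begins 61 mm behind the grasp point.
Start: joints at [-1.279, 0.423, 1.63, -0, 1.089, -0.019], TCP at [0.191, -0.595, 0.223] pointing down, gripper open.
Joint ranges: [-3, 3], [-0.9, 2.11], [0.09, 2.58], [-1.31, 4.45], [0.11, 2.69], [-2.54, 2.54]. Speed limits (rad/s): [2.39, 2.39, 3.01, 3.14, 3.14, 3.14].

## Interface

Orientations are given as a unit quaternion [x, y, z, w].
In Python, from workcell import arm, cams gives the robot as it stands.
- The arm moves only by the tool arm_command, never from a script. Its argument "motion" is a list of rows, each a list of 3 entries, a list of its own where there are three numbers: the shift along the world's x, y, z in mm, then the turn, a rotation vector about the world's x, y, z in units of 6 degrees (1.0 is 6 degrees), then the closure in counts, from 0 (fully open) to 255 (shut). A call has 1 to 12 rows; each row is the pose to reach, as a shift and turn from the pose commanded when the call began; what a row does not reach only later rows make up. A row lasts 1/12 s, in which the tool goes at most 41.7 mm and 7.16 degrees, less where a joint would pass 70% of its speed; a pose out of reach is approached as far as the arm can. A call with a gripper value outside its range is refused whole. The fingers move at their own pace and stop on an object; "squeeze" is the grip in N (left out, the last holds). Time passes only in rows, so rows that repeat a pose let the fingers close. It gives the time, the measured TCP pose, the force and the opening at its end, in the units of the state.
- arm.get_obs(): the state, without advancing time (a new reading comes with each control period).
- cams.get_image(name): name is "scene" or "side" or "wrist"; returns the picture (480x640x3 uint8, red, green, blue); there is no depth.
- cams.camera_info(name): a dict with "camera_matrix" (3x3 intrinsics, pixels), "k1" (the pictures are not rectified: a ray, as slopes to the right and down, at radius r is drawn at 1 + k1 r^2 times it, then the intrinsics apply), "view" (4x4, takes a point from world to camera coordinates). Camera axes: x right, y up, looking along -z (the intrinsics and any distortion apply to the point x, -y, -z); pixel columns grow to the right and rows downward; lengths in m; the calibration is good to about 2 mm. A picture is of the moment at which its call begins: read the wrist's pose just before it. camera_info takes no time and is no camera call; for the wrist camera it gives the pose at the moment of the call.
- arm.job_done(): hands the job in, once; it reports no verdict.
The state is a dict: "t": time; "q": joint angles; "joint_vel": joint speeds; "joint_efforts": joint torques, N m; "eef_pos": TCP position; "tcp_rot": TCP orientation; "wrist_force": force on the tool from outside, world axes, zero at the start; "ft_torque": the same for the moment, N m; "opening": finger opening in m.
Only numpy, scipy, OpenCV 4.12 (cv2) and the standard library are available. Lean on these libraries where they do the work, as an engineer would, in place of code of your own. Each camera call takes 0.05 s, during which the arm holds its last target. There are 200 camera calls.

## Task

The small one-room model house (not the long building with many rooms) has no roof on it. Pick up the loose roof with the dome and set it down on top of the walls, level and with its edges flush with the walls all round (either way round will do). Set it down gently rather than dropping it, let go, and do not push the house about or disturb the other, flat roof.

Things in the scene. Friction and masses are not known exactly. Their poses are not given: they have to be found in the camera images.
- house: Open-topped tan plastic model house standing loose on the table, about 0.7 kg: a rectangular box 96 mm along its own x, 128 mm along its own y, 77 mm high, with four walls 8 mm thick and flat, smooth wall tops; dark look-only doors and windows. Origin: centre of its underside; z up.
- domed_roof: Loose tan roof, 0.15 kg, right way up on the table: plate 96 mm along own x, 128 mm along own y, 10 mm thick (same outline as the house), with a central square turret 48 x 48 mm, sides parallel to the plate's, from 10 to 40 mm above the underside (grip here), and a dome on top up to 62 mm. Origin: centre of the underside, z up; once on the house it is 77 mm above the house's origin.
- flat_roof: Another loose roof, to be left alone: tan plate 60 mm along its own x, 144 mm along its own y, 10 mm thick, without a dome, with two low blocks 32 x 16 mm and 19 mm tall near its ends. Origin: centre of its underside; z up.
There are look-alikes about, which are no part of the job. What is shaped like the domed_roof but red is not meant. Leave any green look-alike of the house alone.

How it is judged:
By the outcome, as a careful person would: the job done as asked, in the order asked, and still so for the second after the job is handed in, with the robot touching nothing.
It also fails if it takes over 42 s, if anything falls off the work surface, if the arm or the gripper's body presses on something with over 40 N, if the wrist force passes 120 N, or if a joint passes its speed limit or range.

## Working session

There is one attempt and no reset: what is moved stays moved. The work goes in short steps, Python scripts to look and compute and a tool call to move; the robot and the scene stay as the last step left them, time stands still between calls to the robot, and variables do not carry over. Pictures are saved under pics/ and viewed, about 8 in all and at most 12, crops included, and the job is handed in when it is done.

Besides the shell and the picture viewer there is one more tool, called after "Request:" as name(argument=value, ...), one argument or row to a line, values as JSON. arm_command: Moves the arm, as the interface text tells. Its arguments: {"type":"object","properties":{"motion":{"type":"array","items":{"type":"array"}},"squeeze":{"type":"number"}},"required":["motion"]}

```bash
ls; mkdir -p pics; python3 - <<'E'
from workcell import arm,cams
import cv2,numpy as np
for n in("scene","side"):
    cv2.imwrite(f"pics/{n}0.png",cams.get_image(n)[:,:,::-1]); c=cams.camera_info(n); print(n,c)
o=arm.get_obs(); print(o['t'],o['eef_pos'],o['tcp_rot'],o['opening'])
E
```

```text
pics
scene {'camera_matrix': array([[440.31851156,   0.        , 321.19937514],
       [  0.        , 440.31851156, 239.20729639],
       [  0.        ,   0.        ,   1.        ]]), 'k1': 0.024693640358444617, 'view': array([[-0.48493507,  0.87453083, -0.00581441,  0.22910214],
       [-0.66743781, -0.36578765,  0.64863407,  0.26792439],
       [ 0.56512366,  0.31842616,  0.7610782 , -1.17941156],
       [ 0.        ,  0.        ,  0.        ,  1.        ]])}
side {'camera_matrix': array([[467.10341132,   0.        , 312.27310178],
       [  0.        , 467.10341132, 238.01108364],
       [  0.        ,   0.        ,   1.        ]]), 'k1': -0.07509423997234584, 'view': array([[-0.97797941, -0.20825435,  0.01365268,  0.4367258 ],
       [ 0.12490023, -0.53162255,  0.83772155, -0.10432734],
       [-0.16720109,  0.82097965,  0.54592692, -0.73640308],
       [ 0.        ,  0.        ,  0.        ,  1.        ]])}
0.1 [ 0.19101894 -0.5945872   0.22198529] [-0.69850994 -0.10992423  0.69865871 -0.10897954] 0.08783112272919774
```

View pics/scene0.png

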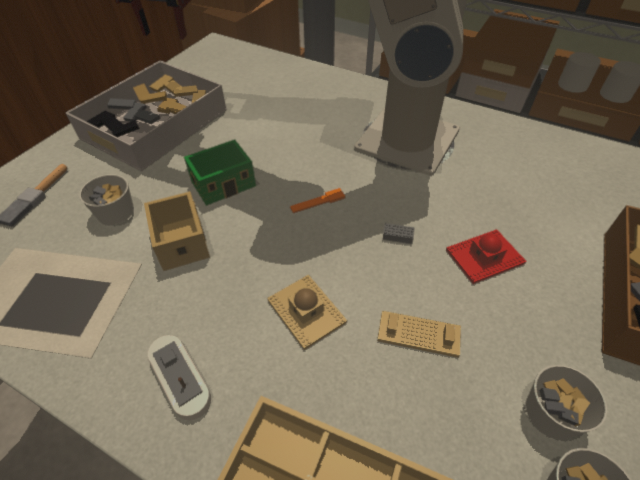

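View pics/side0.png

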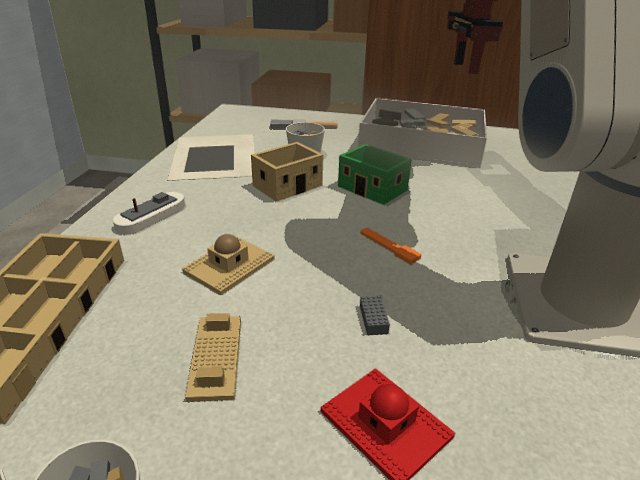

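Scene view: the domed roof has its plate corners at about (268,302), (308,277), (346,320), (306,346). The house rim is around (147,206), (190,192), (207,239), (156,248). In the side view the same roof is at (183,267), (228,237), (274,256), (222,291), and the house rim at (251,154), (290,143), (323,157), (282,173).

```bash
cat > h.py <<'E'
import numpy as np
from scipy.optimize import least_squares
def proj(c,P):
    V=c['view'];p=np.atleast_2d(P)@V[:3,:3].T+V[:3,3]
    s=np.c_[p[:,0],-p[:,1]]/-p[:,2:]
    s=s*(1+c['k1']*(s**2).sum(1,keepdims=True))
    K=c['camera_matrix'];return s*[K[0,0],K[1,1]]+K[:2,2]
def corners(x,y,a,z,hx=.048,hy=.064):
    L=np.array([[-hx,-hy],[hx,-hy],[hx,hy],[-hx,hy]])
    c,s=np.cos(a),np.sin(a);q=L@np.array([[c,s],[-s,c]])+[x,y]
    return np.c_[q,np.full(4,z)]
def fit(obs,z,x0,hx=.048,hy=.064):
    # obs: list of (cam, 4 pixels in any order); nearest matching, several yaw starts
    from scipy.optimize import linear_sum_assignment as lsa
    def res(v):
        r=[]
        for c,p in obs:
            m=proj(c,corners(*v,z,hx,hy));p=np.array(p,float)
            d=np.linalg.norm(m[:,None]-p[None],axis=2);i,j=lsa(d);r.append((m[i]-p[j]).ravel())
        return np.concatenate(r)
    b=min((least_squares(res,[*x0,a]) for a in np.arange(0,np.pi,.3)),key=lambda s:s.cost)
    return b.x,np.sqrt(2*b.cost/len(b.fun)),b.fun.round(1)
E
python3 - <<'E'
from h import *
from workcell import arm,cams
S,D,W=[cams.camera_info(n) for n in("scene","side","wrist")]
print(fit([(S,[(268,302),(308,277),(346,320),(306,346)]),(D,[(183,267),(228,237),(274,256),(222,291)])],.01,[.6,0]))
print(fit([(S,[(147,206),(190,192),(207,239),(156,248)]),(D,[(251,154),(290,143),(323,157),(282,173)])],.077,[.6,.3]))
from scipy.spatial.transform import Rotation as R
o=arm.get_obs();M=R.from_quat(o['tcp_rot']).as_matrix();print(M)
V=np.linalg.inv(W['view']);print(W['camera_matrix'],W['k1'],"cam in tool",M.T@(V[:3,3]-o['eef_pos']),M.T@V[:3,:3])
E
```

```text
(array([0.58945255, 0.03373128, 2.74107132]), np.float64(2.1222485953581423), array([ 0.6,  2.4,  2.2, -1.3, -1.3, -2.5, -1.5, -2.2, -3.1,  2.5, -0.9,
        0.2, -1.8, -2.4,  4.2, -0.8]))
(array([ 0.56800023, -0.28171848,  2.51517511]), np.float64(2.8516945215373046), array([ 2.2,  0.6,  0.7, -6.7,  1.2, -0.4, -1.7, -0.7, -2.4,  2.4, -6. ,
       -2.5, -1.4, -2.4,  3.5, -0.8]))
[[-4.14646710e-04  3.05845347e-01 -9.52081116e-01]
 [ 1.28732737e-03 -9.52080246e-01 -3.05845628e-01]
 [-9.99999085e-01 -1.35245797e-03  1.05385376e-06]]
[[386.68208586   0.         317.98588428]
 [  0.         386.68208586 243.57950549]
 [  0.           0.           1.        ]] -0.08381872251526308 cam in tool [-0.16283237  0.00073227 -0.07814701] [[ 5.49753586e-05  2.83583761e-01 -9.58947469e-01]
 [ 9.99998841e-01 -1.47478009e-03 -3.78799050e-04]
 [-1.52165790e-03 -9.58946336e-01 -2.83583513e-01]]
```

Request:
arm_command(
  motion=[
    [[377,313,60],[0,0,6],0],
    [[377,313,60],[0,0,6],0],
    [[377,313,60],[0,0,6],0],
    [[377,313,60],[0,0,6],0],
    [[377,313,60],[0,0,6],0],
    [[377,313,60],[0,0,6],0],
    [[377,313,60],[0,0,6],0],
    [[377,313,60],[0,0,6],0],
    [[377,313,60],[0,0,6],0],
    [[377,313,60],[0,0,6],0],
    [[377,313,60],[0,0,6],0],
    [[377,313,60],[0,0,6],0],
  ],
)

```text
t: 1.1
eef_pos: [0.5698, -0.2798, 0.2828]
tcp_rot: [0.63, 0.32, -0.63, 0.32]
wrist_force: [0.7, -0.8, -0.4]
opening: 0.0877
```

Request:
arm_command(
  motion=[
    [[0,0,0],[0,0,0],0],
    [[0,0,0],[0,0,0],0],
    [[0,0,0],[0,0,0],0],
  ],
)

```text
t: 1.35
eef_pos: [0.5674, -0.282, 0.282]
tcp_rot: [-0.63, -0.32, 0.631, -0.32]
wrist_force: [-0.8, 0.5, -0.1]
opening: 0.0876
```

```bash
cat > look.py <<'E'
import sys,pickle,cv2
from workcell import arm,cams
n=sys.argv[1]; o=arm.get_obs(); c=cams.camera_info("wrist"); im=cams.get_image("wrist")
pickle.dump((o,c),open(f"pics/{n}.pkl","wb")); cv2.imwrite(f"pics/{n}.png",im[:,:,::-1])
print(o['t'],o['eef_pos'],o['tcp_rot'],o['q'].round(2) if hasattr(o['q'],'round') else o['q'],o['wrist_force'],abs(o['joint_vel']).max())
E
python3 look.py w1
```

```text
1.35 [ 0.56743231 -0.28201211  0.2820125 ] [-0.63005479 -0.32047296  0.63090554 -0.3198222 ] [-0.48  0.38  1.55 -0.    1.21  0.15] [-0.77982526  0.53567824 -0.06291973] 0.025491825383477506
```

View pics/w1.png

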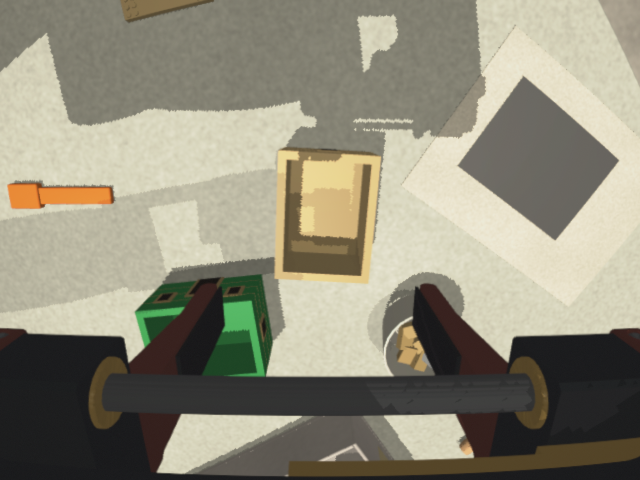

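The wrist view shows the house rim with corners near (277,149), (382,154), (369,282) and (275,278). The green house and a cup are nearby. I'll crop it to measure the corners precisely.

```bash
python3 - <<'E'
import cv2,pickle
from h import *
o,c=pickle.load(open("pics/w1.pkl","rb"));im=cv2.imread("pics/w1.png")
v,r,f=fit([(c,[(277,149),(382,154),(369,282),(275,278)])],.077,[.568,-.282]);print(v,r,f)
k=4;x0,y0=255,140
cr=cv2.resize(im[y0:y0+150,x0:x0+150],None,fx=k,fy=k,interpolation=cv2.INTER_CUBIC)
m=((proj(c,corners(*v,.077))-[x0,y0]+.5)*k)
cv2.polylines(cr,[np.int32(m)],True,(255,0,0),1)
m=((proj(c,corners(*v,.077,.040,.056))-[x0,y0]+.5)*k)
cv2.polylines(cr,[np.int32(m)],True,(0,0,255),1)
cv2.imwrite("pics/c1.png",cr)
E
```

```text
[ 0.570583   -0.29154984 -0.67900994] 0.6050684969689499 [ 0.3 -0.5  0.  -0.1 -1.3  0.4  0.9  0.1]
```

View pics/c1.png

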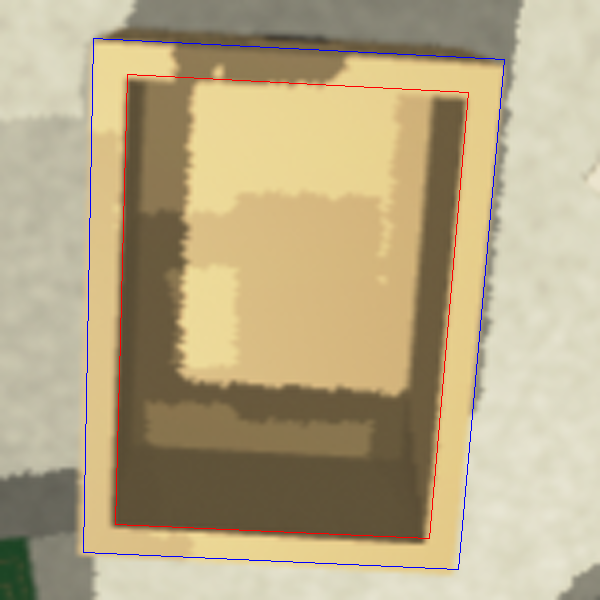

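Request:
arm_command(
  motion=[
    [[21,310,0],[0,0,2.2],0],
    [[21,310,0],[0,0,2.2],0],
    [[21,310,0],[0,0,2.2],0],
    [[21,310,0],[0,0,2.2],0],
    [[21,310,0],[0,0,2.2],0],
    [[21,310,0],[0,0,2.2],0],
    [[21,310,0],[0,0,2.2],0],
    [[21,310,0],[0,0,2.2],0],
    [[21,310,0],[0,0,2.2],0],
    [[21,310,0],[0,0,2.2],0],
    [[21,310,0],[0,0,2.2],0],
    [[21,310,0],[0,0,2.2],0],
  ],
)

```text
t: 2.4
eef_pos: [0.5889, 0.026, 0.2826]
tcp_rot: [-0.59, -0.39, 0.59, -0.39]
wrist_force: [0.1, 0.9, 0.6]
opening: 0.0878
```

Request:
arm_command(
  motion=[
    [[0,0,-40],[0,0,0],0],
    [[0,0,-80],[0,0,0],0],
    [[0,0,-80],[0,0,0],0],
    [[0,0,-80],[0,0,0],0],
    [[0,0,-80],[0,0,0],0],
  ],
)

```text
t: 2.82
eef_pos: [0.5901, 0.0271, 0.2042]
tcp_rot: [0.59, 0.39, -0.589, 0.39]
wrist_force: [-0.1, 0.3, 0.2]
opening: 0.0877
```

```bash
python3 look.py w2
```

```text
2.8167 [0.59012248 0.02707205 0.20422926] [ 0.59029065  0.38966202 -0.58945622  0.39020739] [ 0.03  0.39  1.72 -0.    1.02  0.43] [-0.09941941  0.30672787  0.18301465] 0.022658468099199084
```

View pics/w2.png

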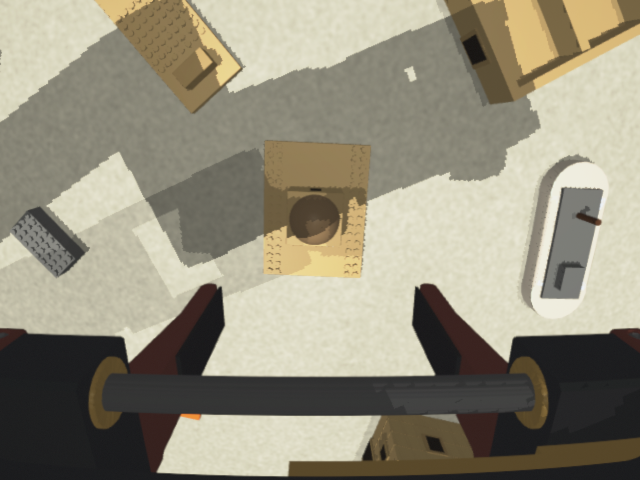

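The roof plate corners are near (264,140), (371,145), (362,277) and (264,275). I'll refine both poses against image edges.

```bash
cat >> h.py <<'E'
import cv2,pickle
from scipy.optimize import minimize
from scipy.ndimage import map_coordinates
def refine(name,v,z,boxes):
    o,c=pickle.load(open(f"pics/{name}.pkl","rb"));im=cv2.GaussianBlur(cv2.imread(f"pics/{name}.png").astype(np.float32),(0,0),1.2)
    g=np.sqrt(sum(cv2.Sobel(im,cv2.CV_32F,*d)**2 for d in((1,0),(0,1))).sum(2));g=np.minimum(g,np.percentile(g,97))
    t=np.linspace(.05,.95,60)[:,None]
    def cost(u):
        s=0
        for b in boxes:
            C=corners(*u,z,*b)
            P=np.vstack([C[i]*(1-t)+C[(i+1)%4]*t for i in range(4)]);p=proj(c,P)
            s-=map_coordinates(g,[p[:,1],p[:,0]],order=1).mean()
        return s
    S=np.array(v)+np.array([[0,0,0],[.003,0,0],[0,.003,0],[0,0,.03]])
    r=minimize(cost,v,method='Nelder-Mead',options=dict(initial_simplex=S,xatol=1e-5,fatol=1e-4))
    return r.x,cost(v),r.fun
E
python3 - <<'E'
from h import *
from scipy.spatial.transform import Rotation as R
o,c=pickle.load(open("pics/w2.pkl","rb"))
v,r,f=fit([(c,[(264,140),(371,145),(362,277),(264,275)])],.01,[.589,.03]);print(v,r,f)
a=refine("w2",v,.01,[(.048,.064)]);print("roof",a)
b=refine("w1",[.5706,-.2915,-.679],.077,[(.048,.064),(.04,.056)]);print("house",b)
M=R.from_quat(o['tcp_rot']).as_matrix();j=np.arctan2(M[1,1],M[0,1]);print("jaw",j,M[:,0])
E
```

```text
[0.58978341 0.03019582 2.70503304] 0.5116123238489858 [-0.2 -0.4  0.2  0.7  0.5 -0.8 -0.5  0.4]
roof (array([0.58972574, 0.0306751 , 2.70231102]), np.float32(-109.393654), np.float64(-112.26518249511719))
house (array([ 0.56931922, -0.29174362, -0.6839556 ]), np.float32(-369.9155), np.float64(-404.51751708984375))
jaw -0.40259123839224015 [ 1.40973468e-03  7.34987105e-06 -9.99999006e-01]
```

Request:
arm_command(
  motion=[
    [[0,4,-40],[0,0,-0.35],0],
    [[0,4,-80],[0,0,-0.35],0],
    [[0,4,-120],[0,0,-0.35],0],
    [[0,4,-150],[0,0,-0.35],0],
    [[0,4,-170],[0,0,-0.35],0],
    [[0,4,-180],[0,0,-0.35],0],
    [[0,4,-188],[0,0,-0.35],0],
    [[0,4,-188],[0,0,-0.35],0],
    [[0,4,-188],[0,0,-0.35],0],
  ],
)

```text
t: 3.62
eef_pos: [0.5905, 0.032, 0.0162]
tcp_rot: [0.597, 0.379, -0.596, 0.38]
wrist_force: [-0.1, 0.3, 0.6]
opening: 0.088
```

Request:
arm_command(
  motion=[
    [[0,0,0],[0,0,0],60],
    [[0,0,0],[0,0,0],80],
    [[0,0,0],[0,0,0],95],
    [[0,0,0],[0,0,0],105],
    [[0,0,0],[0,0,0],115],
    [[0,0,0],[0,0,0],125],
    [[0,0,0],[0,0,0],140],
    [[0,0,0],[0,0,0],160],
    [[0,0,0],[0,0,0],160],
    [[0,0,0],[0,0,0],160],
    [[0,0,0],[0,0,0],160],
    [[0,0,0],[0,0,0],160],
  ],
  squeeze=15,
)

```text
t: 4.62
eef_pos: [0.5892, 0.032, 0.0148]
tcp_rot: [0.597, 0.379, -0.597, 0.379]
wrist_force: [-1.3, 0.9, 3.8]
opening: 0.048
```

Request:
arm_command(
  motion=[
    [[0,0,5],[0,0,0],160],
    [[0,0,20],[0,0,0],160],
    [[0,0,45],[0,0,0],160],
    [[0,0,80],[0,0,0],160],
    [[0,0,120],[0,0,0],160],
    [[0,0,150],[0,0,0],160],
    [[0,0,150],[0,0,0],160],
    [[0,0,150],[0,0,0],160],
  ],
  squeeze=25,
)

```text
t: 5.28
eef_pos: [0.5901, 0.032, 0.1663]
tcp_rot: [0.598, 0.379, -0.596, 0.38]
wrist_force: [-1.0, -1.0, -3.1]
opening: 0.0475
```

Request:
arm_command(
  motion=[
    [[-2,-25,0],[0,0,-0.2],160],
    [[-4,-55,0],[0,0,-0.4],160],
    [[-6,-90,0],[0,0,-0.65],160],
    [[-8,-125,0],[0,0,-0.9],160],
    [[-10,-160,0],[0,0,-1.2],160],
    [[-12,-195,0],[0,0,-1.4],160],
    [[-14,-230,0],[0,0,-1.7],160],
    [[-17,-265,0],[0,0,-2.0],160],
    [[-20,-295,0],[0,0,-2.34],160],
    [[-20,-312,0],[0,0,-2.34],160],
    [[-20,-322,0],[0,0,-2.34],160],
    [[-20,-322,0],[0,0,-2.34],160],
  ],
)

```text
t: 6.28
eef_pos: [0.5685, -0.2911, 0.1631]
tcp_rot: [-0.638, -0.304, 0.639, -0.303]
wrist_force: [0.4, -1.0, -2.4]
opening: 0.0476
```

Request:
arm_command(
  motion=[
    [[0,0,0],[0,0,0],160],
    [[0,0,0],[0,0,0],160],
    [[0,0,0],[0,0,0],160],
    [[0,0,0],[0,0,0],160],
  ],
)

```text
t: 6.62
eef_pos: [0.5694, -0.2887, 0.1647]
tcp_rot: [-0.638, -0.304, 0.638, -0.304]
wrist_force: [0.2, 0.3, -2.4]
opening: 0.0483
```

```bash
python3 look.py w3
```

```text
6.6167 [ 0.5694124  -0.28867582  0.1647364 ] [-0.63829622 -0.30432364  0.63831053 -0.30417876] [-0.49  0.51  1.64  0.    0.99  0.19] [ 0.1728467   0.29106099 -2.38158932] 0.004739282070866071
```

View pics/w3.png

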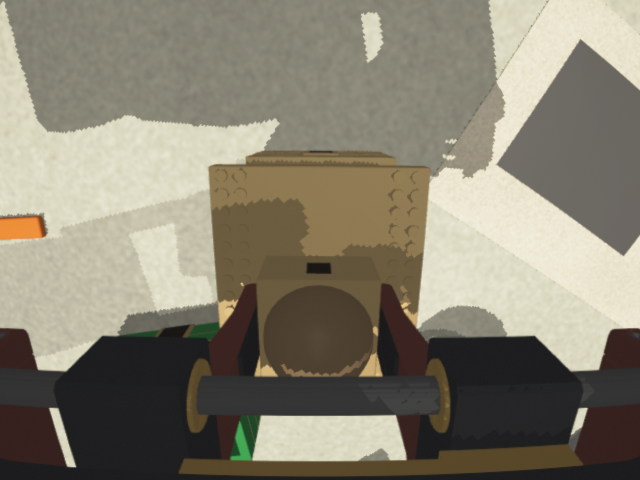

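The roof is held level in the fingers. Its far plate corners are at (209,167) and (429,168), with the house's far wall showing just behind at about (246,155) to (395,155). I'll measure the in-hand pose.

```bash
cat > hand.py <<'E'
import sys
from h import *
from scipy.spatial.transform import Rotation as R
n=sys.argv[1];p1,p2=eval(sys.argv[2]);ztop=float(sys.argv[3])
o,c=pickle.load(open(f"pics/{n}.pkl","rb"))
H=np.array([.56932,-.29174]);yh=-.68396
def far(v): 
    C=corners(*v,ztop);p=proj(c,C);i=np.argsort(p[:,1])[:2];return p[i[np.argsort(p[i,0])]]
r=least_squares(lambda v:(far(v)-[p1,p2]).ravel(),[*o['eef_pos'][:2],yh])
v=r.x;print("roof",v,r.fun.round(1))
d=H-v[:2];dy=yh-v[2]
# rotation is about the TCP
a=v[:2]-o['eef_pos'][:2];rot=np.array([[np.cos(dy),-np.sin(dy)],[np.sin(dy),np.cos(dy)]])
print("shift mm",1000*(H-rot@a-o['eef_pos'][:2]),"turn units",np.degrees(dy)/6)
M=R.from_quat(o['tcp_rot']).as_matrix();print("jaw",np.arctan2(M[1,1],M[0,1]),"tool x",M[:,0].round(4))
print("house far rim pixels",proj(c,corners(*H,yh,.077)).round(1).tolist())
E
python3 hand.py w3 "(209,167),(429,168)" .160
python3 - <<'E'
from h import *
im=cv2.imread("pics/w3.png");cv2.imwrite("pics/c3.png",cv2.resize(im[140:200,190:450],None,fx=3,fy=3,interpolation=cv2.INTER_CUBIC))
E
```

```text
roof [ 0.56915874 -0.29057001 -0.68405947] [-1.3  0.1  1.3  0.1]
shift mm [ 0.16107467 -1.16996363] turn units 0.0009498865350190149
jaw -0.6811989135602217 tool x [-1.e-04  2.e-04 -1.e+00]
house far rim pixels [[253.4, 335.1], [384.5, 335.6], [395.2, 156.9], [244.8, 156.2]]
```

View pics/c3.png

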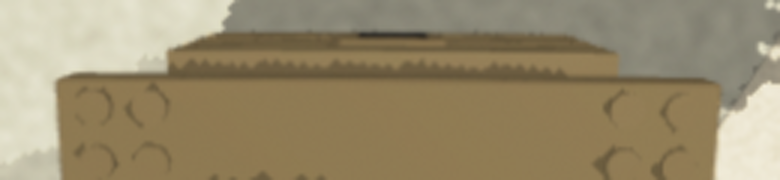

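Request:
arm_command(
  motion=[
    [[0,-1,-15],[0,0,0],160],
    [[0,-1,-35],[0,0,0],160],
    [[0,-1,-50],[0,0,0],160],
    [[0,-1,-60],[0,0,0],160],
    [[0,-1,-65],[0,0,0],160],
    [[0,-1,-65],[0,0,0],160],
    [[0,-1,-65],[0,0,0],160],
    [[0,-1,-65],[0,0,0],160],
  ],
)

```text
t: 7.33
eef_pos: [0.5698, -0.2913, 0.1006]
tcp_rot: [0.639, 0.303, -0.638, 0.304]
wrist_force: [0.2, 0.3, -3.0]
opening: 0.0477
```

```bash
python3 look.py w4; python3 - <<'E'
import cv2
from workcell import cams
im=cv2.imread("pics/w4.png")[140:260,190:450]
s=cams.get_image("side")[:,:,::-1];cv2.imwrite("pics/s4.png",s)
a=cv2.resize(im,None,fx=3,fy=3,interpolation=cv2.INTER_CUBIC)[:240];b=cv2.resize(s[95:215,200:395],(780,360) and None,fx=4,fy=3,interpolation=cv2.INTER_CUBIC)
import numpy as np;cv2.imwrite("pics/c4.png",np.vstack([a,b[:,:780]]))
E
```

```text
7.3333 [ 0.56983231 -0.29130265  0.10062915] [ 0.63888961  0.30327459 -0.63822962  0.30415052] [-0.49  0.59  1.67  0.    0.88  0.19] [ 0.18052305  0.33329257 -2.98858175] 0.004890801767778515
```

View pics/c4.png

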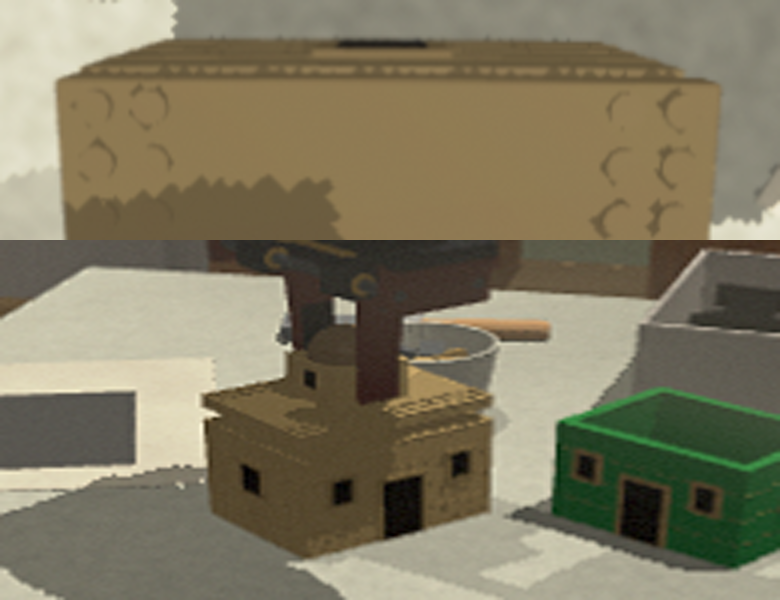

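Upper part: the roof's far corners are at crop (57,78) and (718,84), the house rim peeks out at (83,73) to (683,77). Lower part: the roof hovers well aligned, a few mm above the house. I'll check numerically.

```bash
python3 hand.py w4 "(209.2,166.2),(429.5,168)" .097; python3 - <<'E'
import cv2,numpy as np
im=cv2.imread("pics/w4.png");
o=im[146:173,200:440]
print("gray rows at x=300, 345");g=cv2.cvtColor(im,cv2.COLOR_BGR2GRAY)
for x in(250,300,345,390):print(x,g[150:172,x])
for y in(162,163,164,165,166,170,175,180):print(y,g[y,203:228],g[y,410:435])
E
```

```text
roof [ 0.56970935 -0.29299089 -0.68950356] [-1.9  0.1  1.9  0.1]
shift mm [-0.39870624  1.25154889] turn units 0.05293712545087034
jaw -0.6828862743720462 tool x [ 1.4e-03 -7.0e-04 -1.0e+00]
house far rim pixels [[232.6, 388.7], [399.2, 388.9], [416.7, 162.0], [215.7, 161.5]]
gray rows at x=300, 345
250 [132 131 122 101  95  91  95  91  94  98  88  90  96  95  89  90 104 119
 123 123 123 123]
300 [137 136 124  96  79  79  99 114 114 102  88  90 112 118 100  89 105 119
 123 124 124 124]
345 [129 128 122 106  96  94  94  94  94  96  90  89 105 113 100  89 100 113
 123 125 125 125]
390 [135 133 131 126 104  97  94 101  91  96  96  89 101 120 121 104  90 102
 119 125 125 126]
162 [217 218 219 219 220 220 220 220 220 221 221 220 218 198 150 114 105 107
 108 108 103 101 101 106 109] [ 93  94  94  97 104 112 125 132 135 136 137 136 135 135 134 133 134 134
 134 133 133 133 132 133 132]
163 [217 217 218 218 219 219 218 219 220 220 218 213 208 172 116  95  95 107
 114 113 102  94  95 108 115] [110 107  98  96 106 112 117 124 130 135 136 135 134 133 134 135 135 135
 135 134 134 134 133 133 132]
[... 560 characters left out ...]
  91  92  92  92  92  93  98 112 125 129
 131 133 133 132 132 132 131]
170 [215 215 214 213 201 162 125 123 124 123 123 123 123 123 123 123 120 119
 116 111 107 109 115 121 122] [125 125 122 111  98  95 103 118 123 125 126 126 126 126 126 126 126 126
 126 122 123 130 133 133 132]
175 [212 212 211 211 209 183 136 124 123 122 114 107 115 122 122 123 122 123
 123 123 123 123 122 109 107] [ 95  91 104 124 127 127 126 126 126 126 126 126 126 126 125 126 126 126
 125 123 130 135 135 134 133]
180 [214 216 217 217 216 192 146 122 123 123 122 123 123 123 123 120 121 122
 123 123 123 122 119 121 122] [125 121 113 119 125 126 126 126 126 126 126 126 126 126 126 127 126 126
 123 123 128 131 132 132 132]
```

Request:
arm_command(
  motion=[
    [[-0.4,1.2,0],[0,0,0.03],160],
    [[-0.4,1.2,-2],[0,0,0.03],160],
    [[-0.4,1.2,-4],[0,0,0.03],160],
    [[-0.4,1.2,-5],[0,0,0.03],160],
    [[-0.4,1.2,-5],[0,0,0.03],160],
    [[-0.4,1.2,-5],[0,0,0.03],160],
  ],
)

```text
t: 7.93
eef_pos: [0.5686, -0.2898, 0.0945]
tcp_rot: [-0.638, -0.305, 0.638, -0.305]
wrist_force: [0.7, -0.2, -1.9]
opening: 0.0479
```

```bash
python3 look.py w5; python3 - <<'E'
from h import *
im=cv2.imread("pics/w5.png")[145:205,190:450]
cv2.imwrite("pics/c5.png",cv2.resize(im,None,fx=3,fy=3,interpolation=cv2.INTER_CUBIC))
o,c=pickle.load(open("pics/w5.pkl","rb"))
for z in (.077,.092,.094):print(z,proj(c,corners(.56932,-.29174,-.684,z))[2:].round(1).tolist())
g=cv2.cvtColor(cv2.imread("pics/w5.png"),cv2.COLOR_BGR2GRAY)
for y in(163,164,165,166,170,175):print(y,g[y,203:228],g[y,410:435])
E
```

```text
7.9333 [ 0.5686475  -0.28980874  0.09448087] [-0.63802655 -0.30476936  0.63817813 -0.30457583] [-0.49  0.6   1.67 -0.    0.87  0.19] [ 0.6530876  -0.17567074 -1.85459595] 0.003763425349388535
0.077 [[424.4, 164.4], [216.9, 163.1]]
0.092 [[433.7, 167.4], [208.1, 166.1]]
0.094 [[435.1, 167.9], [206.8, 166.5]]
163 [216 217 218 219 219 220 220 220 220 220 217 213 211 208 204 178 151 127
 104  96  91  89  88  87  87] [ 88  88  88  88  88  89  91  96 107 115 121 128 132 135 137 138 137 137
 136 136 134 133 134 133 132]
164 [217 217 217 218 218 219 218 216 212 209 186 157 143 130 121 107  97  90
  90  92  92  91  91  90  91] [ 87  89  89  87  86  88  89  90  92  93  97 110 119 126 133 136 136 136
 135 134 134 134 134 134 135]
165 [217 217 217 218 217 215 209 188 158 138 112 101  98  95  93  92  92  92
  91  91  92  93  93  93  93] [ 90  92  91  90  87  89  93  93  93  93  91  93  98 105 119 129 133 133
 133 133 134 135 135 136 135]
166 [219 217 217 217 214 196 154 127 117 114 109 109 109 108 109 108 107 107
 105 105 107 108 108 107 107] [ 87  88  87  87  87  87  88  87  87  87  86  87  87  88  96 109 122 127
 129 133 135 136 136 136 135]
170 [217 217 217 215 204 164 125 123 123 123 123 122 119 118 113 111 115 115
 117 111 107 108 115 121 123] [122 117 118 125 124 122 120 121 124 124 126 126 126 126 126 126 126 126
 125 122 126 134 138 136 134]
175 [212 211 211 210 207 180 135 124 123 123 123 122 122 123 123 123 122 123
 123 123 122 123 122 109 106] [106  93 104 125 127 127 127 127 126 126 126 126 126 126 126 126 127 126
 126 124 132 139 139 139 139]
```

View pics/c5.png

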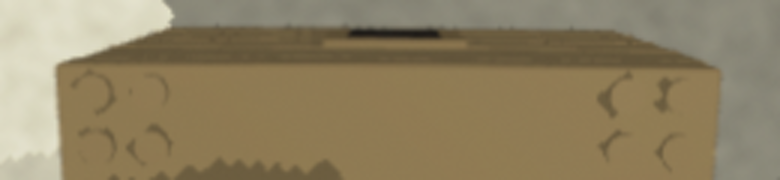

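The roof and house outlines now share the same lateral centre: the roof spans 208–430 and the house wall 219–418.5. Lowering in small steps.

Request:
arm_command(
  motion=[
    [[0,0,-1],[0,0,0],160],
    [[0,0,-2],[0,0,0],160],
    [[0,0,-2.5],[0,0,0],160],
    [[0,0,-2.5],[0,0,0],160],
  ],
)

```text
t: 8.32
eef_pos: [0.5686, -0.2898, 0.092]
tcp_rot: [-0.638, -0.305, 0.638, -0.305]
wrist_force: [0.5, 0.2, -2.1]
opening: 0.0481
```

Request:
arm_command(
  motion=[
    [[0,0,-0.5],[0,0,0],160],
    [[0,0,-1],[0,0,0],160],
    [[0,0,-1],[0,0,0],160],
  ],
)

```text
t: 8.57
eef_pos: [0.5688, -0.2898, 0.0918]
tcp_rot: [0.638, 0.305, -0.638, 0.305]
wrist_force: [-2.3, 1.2, 4.2]
opening: 0.0476
```

```bash
cat > sc.py <<'E'
import cv2,numpy as np,sys
from workcell import arm,cams
s=cams.get_image("side")[:,:,::-1];c=cams.get_image("scene")[:,:,::-1]
f=lambda i,k:cv2.resize(i,None,fx=k,fy=k,interpolation=cv2.INTER_CUBIC)
cv2.imwrite(f"pics/{sys.argv[1]}.png",np.hstack([f(s[120:220,235:335],4),f(c[170:270,130:230],4)]))
print(arm.get_obs()['wrist_force'])
E
python3 sc.py c6
```

```text
[-2.81041663  1.65431268  5.25116476]
```

View pics/c6.png

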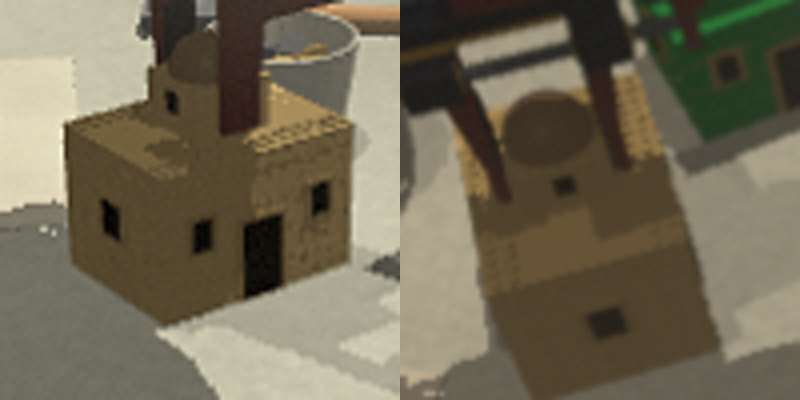

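Both views show the roof flush on the house, with no gap or step. Releasing, then lifting straight up.

Request:
arm_command(
  motion=[
    [[0,0,0.4],[0,0,0],160],
    [[0,0,0.4],[0,0,0],110],
    [[0,0,0.4],[0,0,0],100],
    [[0,0,0.4],[0,0,0],70],
    [[0,0,0.4],[0,0,0],40],
    [[0,0,0.4],[0,0,0],0],
    [[0,0,0.4],[0,0,0],0],
    [[0,0,0.4],[0,0,0],0],
    [[0,0,0.4],[0,0,0],0],
    [[0,0,0.4],[0,0,0],0],
  ],
  squeeze=3,
)

```text
t: 9.5
eef_pos: [0.5688, -0.2898, 0.0916]
tcp_rot: [-0.638, -0.305, 0.638, -0.305]
wrist_force: [0.3, -0.6, -0.2]
opening: 0.0877
```

Request:
arm_command(
  motion=[
    [[0,0,10],[0,0,0],0],
    [[0,0,30],[0,0,0],0],
    [[0,0,60],[0,0,0],0],
    [[0,0,100],[0,0,0],0],
    [[0,0,140],[0,0,0],0],
    [[0,0,180],[0,0,0],0],
    [[0,0,190],[0,0,0],0],
    [[0,0,190],[0,0,0],0],
    [[0,0,190],[0,0,0],0],
    [[0,0,190],[0,0,0],0],
  ],
)

```text
t: 10.33
eef_pos: [0.5677, -0.2893, 0.2798]
tcp_rot: [-0.637, -0.306, 0.639, -0.304]
wrist_force: [-0.1, 0.7, 0.3]
opening: 0.0881
```

```bash
python3 look.py w7; python3 - <<'E'
import cv2,numpy as np
from h import *
from workcell import cams
w=cv2.imread("pics/w7.png")[130:290,240:400]
r=refine("w7",[.5693,-.2917,-.684],.087,[(.048,.064)]);print(r)
s=cams.get_image("side")[:,:,::-1]
f=lambda i,k:cv2.resize(i,None,fx=k,fy=k,interpolation=cv2.INTER_CUBIC)
cv2.imwrite("pics/c7.png",np.hstack([f(w,2.5),f(s[120:220,235:335],4)]))
E
```

```text
10.3333 [ 0.56771765 -0.28927799  0.27982776] [-0.63748182 -0.3055191   0.6387112  -0.30384701] [-0.49  0.39  1.55  0.    1.21  0.19] [-0.08619632  0.69118478  0.33012471] 0.01772892353204121
(array([ 0.56855158, -0.29144217, -0.6802684 ]), np.float32(-131.12508), np.float64(-143.6792755126953))
```

View pics/c7.png

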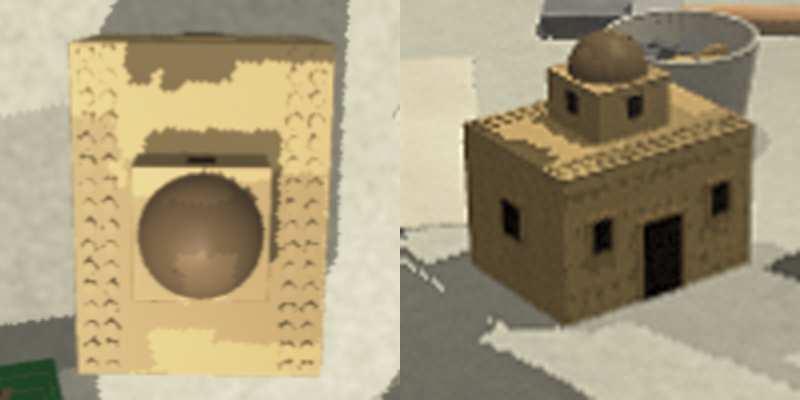

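The wrist crop shows the roof square on the house. The side crop shows it level, with its edges in line with the walls. It measures (0.5686, -0.2914, -0.680) against the house's (0.5693, -0.2917, -0.684), under 1 mm and 0.3° apart. Handing in.

```bash
python3 -c "
from workcell import arm
print(arm.job_done())"
```

```text
the job is handed in; nothing more can be done
None
```

The domed roof is on the one-room house, released and handed in at about 10.4 s. I gripped it by the turret, lined it up over the house with the wrist camera, lowered it in small steps to about 6 N of contact, then let go and lifted clear.

- **Fit:** the last wrist-camera check put the roof about 0.8 mm and 0.2° from where the house was measured before placing. The side view shows it level, with its edges in line with the walls.
- **House and flat roof:** I kept the arm clear of the flat roof throughout. I did not measure the house or the flat roof again afterwards.
- **Disagreements:** my first house estimate from the fixed cameras was about 10 mm off the wrist-camera one, and I used the wrist value. The measured tool position wandered by 1–2 mm between readings, so the last alignment used roof and wall edges in the same picture. In those pictures the roof plate's far edge also came out about 1–2% wider than my model predicted.

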